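# Find the full sugar tin by heft

### The job

The three identical closed sugar tins on the wooden tray are not equally full. Working from the robot's left to its right, lift each tin in turn a few centimetres clear of the tray to feel its weight and set it back upright on the tray before lifting the next; then take the heaviest one and finish while still holding it up in the gripper, upright, still and more than 10 cm clear of the tray, with the other two left standing on the tray (if the last tin is the heaviest you may just keep hold of it). Do not disturb the cup, the glass or the white bin.

Things in the scene. Friction and masses are not known exactly. Their poses are not given: they have to be found in the camera images.
- tray: fixed dark wooden serving tray, 170 mm (its x) by 400 mm (its y), origin at the centre of its underside on the table; floor 8 mm thick (top of the floor 8 mm above the origin), rim 6 mm thick and 20 mm high. The tins stand in a row along its y, about 125 mm apart; its +y points to the robot's left.
- tin_left_center (a point): plain aluminium round tin with a shut dark steel lid, 60 mm diameter, 85 mm tall, upright on the tray, leftmost (largest tray y). Point: its centre, 42.5 mm above its underside, z up. All three look identical; masses are hidden, 150 to 510 g, and any may be the heaviest, by at least 140 g. Contents shift a few mm at most. Grip it on its round side, at the centre or up to 15 mm higher; 20 to 30 N holds without slipping.
- tin_middle_center (a point): plain aluminium round tin with a shut dark steel lid, 60 mm diameter, 85 mm tall, upright on the tray, in the middle. Point: its centre, 42.5 mm above its underside, z up. All three look identical; masses are hidden, 150 to 510 g, and any may be the heaviest, by at least 140 g. Contents shift a few mm at most. Grip it on its round side, at the centre or up to 15 mm higher; 20 to 30 N holds without slipping.
- tin_right_center (a point): plain aluminium round tin with a shut dark steel lid, 60 mm diameter, 85 mm tall, upright on the tray, rightmost (smallest tray y). Point: its centre, 42.5 mm above its underside, z up. All three look identical; masses are hidden, 150 to 510 g, and any may be the heaviest, by at least 140 g. Contents shift a few mm at most. Grip it on its round side, at the centre or up to 15 mm higher; 20 to 30 N holds without slipping.
- cup: bystander: white ceramic cup with a handle at its +y, 76 mm diameter, 70 mm tall, beyond the tray; origin at the centre of its underside
- tumbler: bystander: clear drinking glass, 72 mm diameter, 85 mm tall, beyond the tray; origin at the centre of its underside
- bin: bystander: empty open white plastic bin 110 x 110 x 55 mm, to the right of the tray; origin at the centre of its underside
Things that resemble listed ones, but are neither listed nor needed, are in the scene too. What is shaped like the part that bears tin_middle_center but blue is not meant.

How it is judged:
By the outcome, as a careful person would: the job done as asked, in the order asked, and still so for the second after the job is handed in, while the arm keeps its last pose, push and grip.
It also fails if it takes over 72 s, if anything falls off the work surface, if the arm or the gripper's body presses on something with over 40 N, if the wrist force passes 120 N, or if a joint passes its speed limit or range.

### The arm

A 7-joint arm with a two-finger parallel gripper is mounted at the origin on the work surface. World frame = base frame: x ahead of the robot, y to its left, z up, the work surface at z = 0. Lengths are in m, angles in rad, forces in N, time in s.
With the tool pointing down it reaches from about 0.425 to 0.875 m from the base axis. Payload 4.7 kg.
Tool frame: the origin (TCP) lies at the very end of the fingers, on their centre line; the grasp point (between the pads) lies 19 mm behind it; z points along the fingers, y is the direction in which the jaws open and shut (so a half turn about z gives the same grasp; the last joint's range is limited). The gripper opens to 87 mm and grips with 3 to 60 N. Pads are 19 mm wide; open, the fingers measure 117 mm over their backs; the gripper's body (75 mm by 190 mm) begins 51 mm behind the grasp point.
Start: joints at [-1.126, 0.321, -0.07, 1.45, 0.023, 1.371, -0.057], TCP at [0.271, 0.591, 0.197] pointing down, gripper open.
Joint ranges: [-2.86, 2.86], [-0.3, 2.09], [-1.38, 1.24], [0.06, 2.45], [-1.56, 4.7], [0.09, 2.05], [-2.69, 2.69]. Speed limits (rad/s): [2.57, 2.57, 3.14, 3.14, 3.14, 3.14, 3.14].

### API

Orientations are given as a rotation vector (axis times angle).
In Python, from rig import manip gives the robot as it stands.
- The arm moves only by the tool arm_command, never from a script. Its arguments are lists of equal length, an entry for each row: "travel": the shift along the tool's x, y, z in cm, a list of three; "spin": the turn about the tool's z in rad. In form: {"travel": [[x, y, z], ...], "spin": [spin, ...]}. A call has 1 to 10 rows; each row shifts and turns the commanded pose from where the row before left it, along the tool's axes as they then stand; what a row does not reach is not made up. A row lasts 1/10 s, in which the tool goes at most 50 mm and 8.59 degrees, less where a joint would pass 70% of its speed; a pose out of reach is approached as far as the arm can. A call with a gripper value outside its range is refused whole. "claw" is the finger opening in cm, from 0 to 8.7, set as the call begins (left out, the last holds). The fingers move at their own pace and stop on an object; the grip force is fixed at half the most. Time passes only in rows, so rows that do not move let the fingers close. It gives the time, the measured TCP pose, the force and the opening at its end, in the units of the state.
- manip.observe(): the state, without advancing time (a new reading comes with each control period).
- manip.snapshot(name): name is "scene" or "top"; returns (picture, depth): 480x640x3 uint8, red, green, blue; 480x640 float32, m along the optical axis (not along the pixel's ray), 0 where there is no reading.
- manip.get_calibration(name): a dict with "mtx" (3x3 intrinsics, pixels), "k1" (the pictures are not rectified: a ray, as slopes to the right and down, at radius r is drawn at 1 + k1 r^2 times it, then the intrinsics apply), "rvec" (rotation vector, rad) and "tvec" (3), from world to camera coordinates, as OpenCV has them. Camera axes: x right, y down, z forward; pixel columns grow to the right and rows downward; lengths in m; the calibration is good to about 2 mm. A picture is of the moment at which its call begins. get_calibration takes no time and is no camera call.
- manip.sign_off(): hands the job in, once; it reports no verdict.
The state is a dict: "clock": time; "joint_pos": joint angles; "qvel": joint speeds; "tau": joint torques, N m; "eef_pos": TCP position; "eef_rot": TCP orientation; "ft_force": force on the tool from outside, world axes, zero at the start; "wrist_torque": the same for the moment, N m; "finger_gap": finger opening in m.
Only numpy, scipy, OpenCV 4.12 (cv2) and the standard library are available. Lean on these libraries where they do the work, as an engineer would, in place of code of your own. Each camera call takes 0.05 s, during which the arm holds its last target.

## Working session

There is one attempt and no reset: what is moved stays moved. The work goes in short steps, Python scripts to look and compute and a tool call to move; the robot and the scene stay as the last step left them, time stands still between calls to the robot, and variables do not carry over. Pictures are saved under pics/ and viewed, and the job is handed in when it is done.

Besides the shell and the picture viewer there is one more tool, called after "Call:" as name(argument=value, ...) on one line, values as JSON. arm_command: Moves the arm, as the interface text tells. Its arguments: {"type":"object","properties":{"travel":{"type":"array"},"spin":{"type":"array"},"claw":{"type":"number"}},"required":["travel","spin"]}

```bash
mkdir -p pics; python3 - <<'E'
from rig import manip
import cv2,numpy as np
print(manip.observe())
for n in("scene","top"):
    p,d=manip.snapshot(n); cv2.imwrite(f"pics/{n}0.png",p[:,:,::-1]); np.save(f"{n}d.npy",d); np.save(f"{n}p.npy",p)
    print(manip.get_calibration(n))
E
```

```text
{'clock': 0.0, 'joint_pos': array([-1.12591503,  0.32179911, -0.07011151,  1.45169728,  0.02263449,
        1.37076294, -0.05687758]), 'qvel': array([-6.53992798e-04,  1.66590233e-03, -1.18334348e-03,  1.01057010e-03,
        4.91590971e-05, -2.04855058e-03,  1.94524659e-04]), 'tau': array([-1.44657802e-04, -4.91281199e+01, -4.04041372e-01, -3.12529457e+01,
       -6.39271550e-02,  4.36902686e-02,  1.96388032e-04]), 'eef_pos': array([0.27122124, 0.59005051, 0.19586609]), 'eef_rot': array([-6.71257858e-01, -3.06875351e+00,  2.91852678e-03]), 'ft_force': array([-0.46071948, -0.27364819,  0.0318919 ]), 'wrist_torque': array([-0.01128108,  0.00790413,  0.07478401]), 'finger_gap': 0.08697372917499002}
{'mtx': array([[506.16709488,   0.        , 315.16157596],
       [  0.        , 506.16709488, 243.27590316],
       [  0.        ,   0.        ,   1.        ]]), 'k1': 0.016636211399542872, 'rvec': array([ 1.3161997 ,  2.46005106, -0.7406094 ]), 'tvec': array([ 0.42028837, -0.29164598,  1.28945477])}
{'mtx': array([[471.02169162,   0.        , 324.93668478],
       [  0.        , 471.02169162, 235.70736278],
       [  0.        ,   0.        ,   1.        ]]), 'k1': -0.04157025357537979, 'rvec': array([ 2.03162219, -2.19351679,  0.22947846]), 'tvec': array([-0.08441484,  0.57161489,  1.05139676])}
```

View pics/scene0.png

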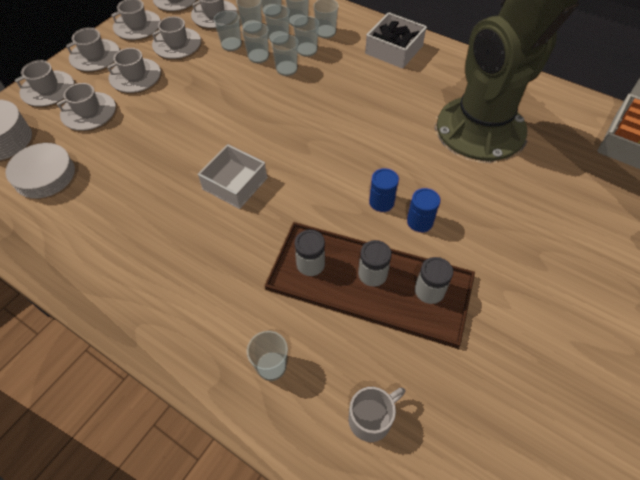

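View pics/top0.png

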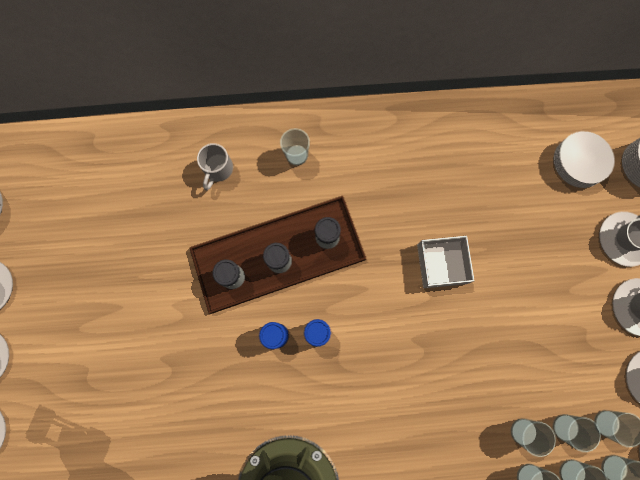

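The scene view shows three dark-lidded tins at about (311,245), (375,255) and (436,272) on the tray. Two blue decoys are at (384,190) and (424,210). In the top view the lids are at about (228,273), (277,257) and (327,233). Next I'll measure them.

```bash
cat >h.py <<'E'
from rig import manip
import cv2,numpy as np
def cal(n):
    c=manip.get_calibration(n);R=cv2.Rodrigues(c["rvec"])[0];return c,R,np.array(c["tvec"])
def ray(n,uv):
    c,R,t=cal(n);K=c["mtx"];d=np.array([(uv[0]-K[0,2])/K[0,0],(uv[1]-K[1,2])/K[1,1]]);s=d.copy()
    for _ in range(10): s=d/(1+c["k1"]*(s@s))
    return -R.T@t,R.T@np.array([s[0],s[1],1])
def onz(n,uv,z):
    o,d=ray(n,uv);return o+d*(z-o[2])/d[2]
def proj(n,P):
    c,R,t=cal(n);p=R@np.array(P)+t;s=p[:2]/p[2];s=s*(1+c["k1"]*(s@s));return s*c["mtx"][0,0]+c["mtx"][:2,2]
def depthpts(n,d):
    c,R,t=cal(n);K=c["mtx"];v,u=np.mgrid[:480,:640]
    D=np.stack([(u-K[0,2])/K[0,0],(v-K[1,2])/K[1,1]],-1);S=D.copy()
    for _ in range(8): S=D/(1+c["k1"]*(S**2).sum(-1,keepdims=True))
    P=np.dstack([S*d[...,None],d]);return (P-t)@R
E
python3 - <<'E'
from h import *
for n,cs in(("scene",[(436,268),(375,250),(311,243)]),("top",[(228,273),(277,257),(327,233)])):
    print(n,"base",proj(n,[0,0,0]),"tcp",proj(n,[.271,.59,.196]))
    d=np.load(n+"d.npy");p=np.load(n+"p.npy");W=depthpts(n,d)
    for u,v in cs:
        w=W[v-30:v+31,u-30:u+31];z=w[...,2]
        top=(abs(z-.093)<.008)&(d[v-30:v+31,u-30:u+31]>0)
        k,l,st,ce=cv2.connectedComponentsWithStats(top.astype(np.uint8))
        i=1+np.argmax(st[1:,4]); m=l==i
        (ex,ey),ax,an=cv2.fitEllipse(max(cv2.findContours(m.astype(np.uint8),0,1)[0],key=len))
        print(u,v,st[i,4],"z",np.median(z[m]).round(4),"mean",w[m].mean(0).round(4),"ell px",ex+u-30,ey+v-30,onz(n,(ex+u-30,ey+v-30),.093).round(4),ax)
    big=p[...,:]; 
# tray corners
for uv in [(191,249),(343,198),(366,260),(209,313)]: print(onz("top",uv,.02).round(3))
for uv in [(297,227),(473,271),(462,340),(268,290)]: print(onz("scene",uv,.02).round(3))
for n,l in(("top",{"cup":(213,155),"glass":(294,140)}),("scene",{"cup":(372,410),"glass":(268,347)})):
    for k,v in l.items(): print(n,k,onz(n,v,.075).round(3))
for uv in[(420,240),(470,236),(473,283),(423,290)]: print("bin",onz("top",uv,.055).round(3))
for uv in[(273,335),(317,333)]: print("blue",onz("top",uv,.085).round(3))
E
cat > crop.py <<'E'
E
python3 -c "
import cv2
a=cv2.imread('pics/top0.png')[180:330,170:390];cv2.imwrite('pics/topcrop.png',cv2.resize(a,None,fx=3.5,fy=3.5))"
```

```text
scene base [480.57504224 128.49239882] tcp [788.81057363 283.03023632]
436 268 722 z 0.092 mean [0.4932 0.1053 0.0919] ell px 436.98717498779297 270.8105278015137 [0.494  0.1055 0.093 ] (27.422189712524414, 31.758819580078125)
375 250 676 z 0.0922 mean [ 0.5231 -0.0103  0.092 ] ell px 376.052339553833 253.41214752197266 [ 0.5238 -0.0099  0.093 ] (26.921310424804688, 30.136940002441406)
311 243 650 z 0.0919 mean [ 0.5742 -0.1315  0.0918] ell px 309.66672134399414 243.04752731323242 [ 0.5748 -0.1309  0.093 ] (26.37672996520996, 29.4841365814209)
top base [287.59396964 488.57345646] tcp [-24.70428908 392.37376507]
228 273 558 z 0.0908 mean [0.4904 0.1028 0.0909] ell px 225.66543197631836 272.0678997039795 [0.49   0.1023 0.093 ] (25.371702194213867, 26.27182388305664)
277 257 536 z 0.0913 mean [ 0.5204 -0.0115  0.0911] ell px 275.33292961120605 255.2226905822754 [ 0.52   -0.0117  0.093 ] (25.072525024414062, 25.48184585571289)
327 233 523 z 0.0913 mean [ 0.5718 -0.1327  0.0912] ell px 326.74411392211914 229.22261238098145 [ 0.5713 -0.1327  0.093 ] (24.780410766601562, 25.089374542236328)
[0.564 0.2   0.02 ]
[ 0.664 -0.181  0.02 ]
[ 0.504 -0.223  0.02 ]
[0.406 0.16  0.02 ]
[ 0.517 -0.206  0.02 ]
[0.409 0.159 0.02 ]
[0.559 0.205 0.02 ]
[ 0.677 -0.166  0.02 ]
top cup [0.781 0.128 0.075]
top glass [ 0.804 -0.071  0.075]
scene cup [0.78  0.133 0.075]
scene glass [ 0.788 -0.076  0.075]
bin [ 0.537 -0.352  0.055]
bin [ 0.537 -0.472  0.055]
bin [ 0.426 -0.463  0.055]
bin [ 0.419 -0.345  0.055]
blue [0.343 0.004 0.085]
blue [ 0.34  -0.093  0.085]
```

View pics/topcrop.png

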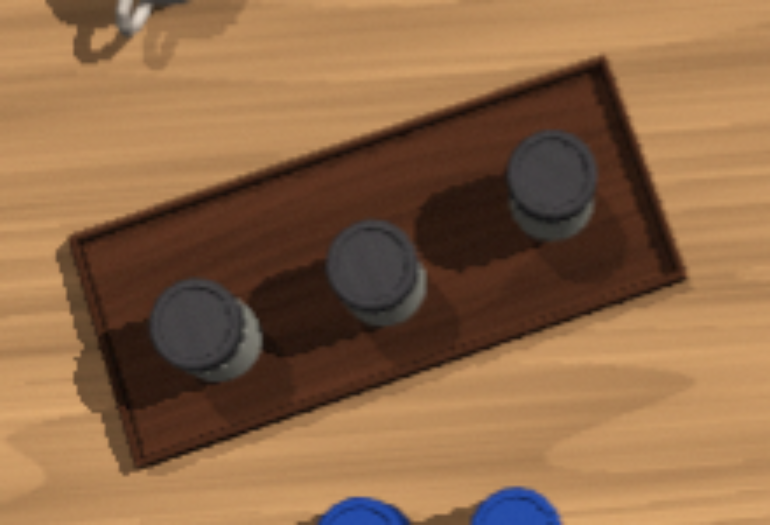

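```bash
cat >>h.py <<'E'
from scipy.spatial.transform import Rotation as Ro
def plan(target,yaw_deg=17.):
    s=manip.observe();R=Ro.from_rotvec(s["eef_rot"]).as_matrix()
    print("t",s["clock"],"pos",s["eef_pos"].round(4),"jaw deg",np.degrees(np.arctan2(R[1,1],R[0,1])).round(2),"toolz",R[:,2].round(4),"q",s["joint_pos"].round(2),"F",s["ft_force"].round(2),"gap",s["finger_gap"])
    a=np.degrees(np.arctan2(R[1,1],R[0,1]));dy=(yaw_deg-a+90)%180-90
    print("need spin (about tool z) rad",round(-np.radians(dy),4),"travel cm in current axes",(R.T@(np.array(target)-s["eef_pos"])*100).round(2))
    R2=Ro.from_euler("z",dy,degrees=True).as_matrix()@R
    print("after-spin axes travel",(R2.T@(np.array(target)-s["eef_pos"])*100).round(2))
E
python3 -c "
from h import *
plan([.492,.104,.16])"
```

```text
t 0.1 pos [0.2712 0.5901 0.196 ] jaw deg 65.32 toolz [-6.0e-04 -1.6e-03 -1.0e+00] q [-1.13  0.32 -0.07  1.45  0.02  1.37 -0.06] F [ 0.08 -0.22 -0.11] gap 0.08714256520939725
need spin (about tool z) rad 0.8433 travel cm in current axes [-40.36 -34.95   3.66]
after-spin axes travel [-52.94   6.91   3.59]
```

Call:
arm_command(travel=[[0,0,0],[0,0,0],[0,0,0],[0,0,0],[0,0,0],[0,0,0],[-2,0,0],[-4,0.5,0],[-4,0.5,0],[-4,0.5,0]], spin=[0.14,0.14,0.14,0.14,0.14,0.14,0,0,0,0], claw=8.7)

```text
clock: 1.1
eef_pos: [0.3274, 0.4596, 0.1963]
eef_rot: [1.864, 2.529, -0.002]
ft_force: [0.3, 0.3, -0.1]
finger_gap: 0.087
```

Call:
arm_command(travel=[[-4,0.5,0],[-4,0.6,0],[-4,0.6,0],[-4,0.6,0],[-4,0.6,0],[-4,0.6,0],[-4,0.6,0],[-4,0.6,0],[-2,0.3,0],[-1,0,0]], spin=[0,0,0,0,0,0,0,0,0,0])

```text
clock: 2.1
eef_pos: [0.479, 0.1391, 0.1967]
eef_rot: [1.869, 2.525, -0.001]
ft_force: [-1.0, 0.5, -0.6]
finger_gap: 0.0868
```

```bash
python3 -c "
from h import *
plan([.492,.104,.0415])"
```

```text
t 2.1 pos [0.479  0.1391 0.1967] jaw deg 16.96 toolz [-2.e-04 -5.e-04 -1.e+00] q [-0.75 -0.01  0.41  1.83  0.01  1.32 -0.04] F [-1.02  0.52 -0.59] gap 0.08676900849109184
need spin (about tool z) rad -0.0007 travel cm in current axes [-3.73  0.22 15.53]
after-spin axes travel [-3.73  0.22 15.53]
```

Call:
arm_command(travel=[[-2,0.2,0],[-1.7,0,1],[0,0,2],[0,0,2],[0,0,2],[0,0,0.5],[0,0,0],[0,0,0]], spin=[0,0,0,0,0,0,0,0])

```text
clock: 2.9
eef_pos: [0.4916, 0.1077, 0.1228]
eef_rot: [1.863, 2.529, 0.002]
ft_force: [-0.3, -0.0, -0.2]
finger_gap: 0.0871
```

```bash
python3 - <<'E'
from h import *
plan([.492,.104,.0415])
for n in("scene","top"):
    p,d=manip.snapshot(n); cv2.imwrite(f"pics/{n}1.png",p[:,:,::-1])
    s=manip.observe()["eef_pos"];u,v=proj(n,s);print(n,u,v)
    if n=="scene":cv2.imwrite("pics/scene1c.png",cv2.resize(p[150:350,300:560,::-1],None,fx=3,fy=3))
E
```

```text
t 2.9 pos [0.4916 0.1077 0.1228] jaw deg 17.23 toolz [ 1.1e-03  6.0e-04 -1.0e+00] q [-0.7   0.05  0.45  1.92 -0.03  1.17  0.06] F [-0.31 -0.02 -0.17] gap 0.08713492497315747
need spin (about tool z) rad 0.0041 travel cm in current axes [-0.36 -0.08  8.13]
after-spin axes travel [-0.36 -0.08  8.13]
scene 441.560881380046 262.37183593521866
top 220.47282123784169 269.54548187940185
```

View pics/scene1c.png

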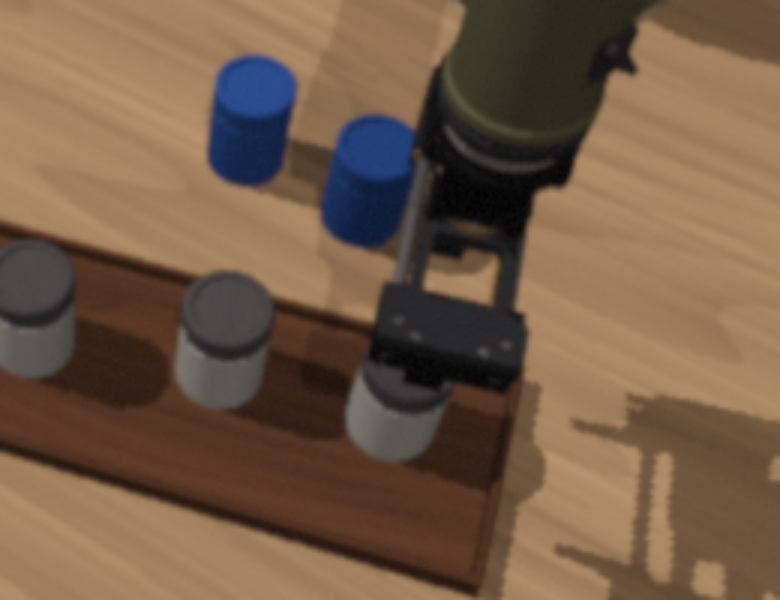

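View pics/top1.png

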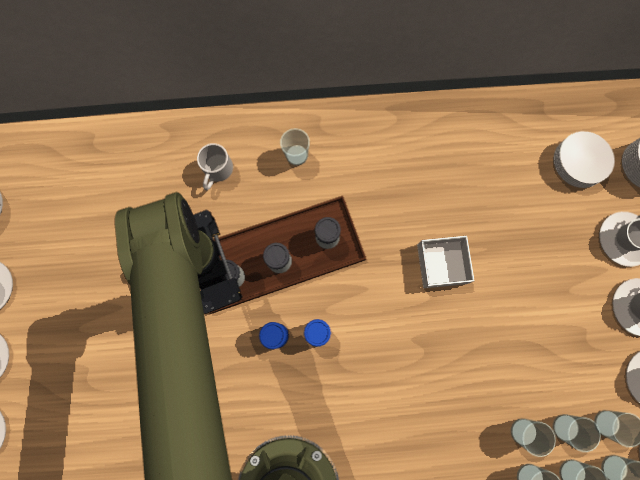

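The scene view shows the open jaws straddling the left tin's lid around crop (430,350), aligned across the row. The top view shows nothing near the arm, so I'll descend.

Call:
arm_command(travel=[[-0.3,-0.1,1],[0,0,1.5],[0,0,1.5],[0,0,1.5],[0,0,1.5],[0,0,1],[0,0,0.1],[0,0,0],[0,0,0]], spin=[0,0,0,0,0,0,0,0,0])

```text
clock: 3.9
eef_pos: [0.4918, 0.1039, 0.0417]
eef_rot: [1.864, 2.528, 0.002]
ft_force: [0.6, 0.1, 0.2]
finger_gap: 0.0867
```

Call:
arm_command(travel=[[0,0,0],[0,0,0],[0,0,0],[0,0,0],[0,0,0],[0,0,0],[0,0,0],[0,0,0]], spin=[0,0,0,0,0,0,0,0], claw=4.5)

```text
clock: 4.7
eef_pos: [0.4914, 0.1039, 0.0411]
eef_rot: [1.864, 2.528, 0.001]
ft_force: [1.1, 0.4, -0.1]
finger_gap: 0.0594
```

Call:
arm_command(travel=[[0,0,-0.3],[0,0,-0.7],[0,0,-1],[0,0,-1],[0,0,-1],[0,0,-1],[0,0,-0.5],[0,0,0],[0,0,0],[0,0,0]], spin=[0,0,0,0,0,0,0,0,0,0])

```text
clock: 5.7
eef_pos: [0.4907, 0.1037, 0.0955]
eef_rot: [-1.864, -2.528, 0.001]
ft_force: [-0.5, -0.2, -0.5]
finger_gap: 0.0591
```

Call:
arm_command(travel=[[0,0,0],[0,0,0],[0,0,0],[0,0,0],[0,0,0]], spin=[0,0,0,0,0])

```text
clock: 6.2
eef_pos: [0.4912, 0.1038, 0.0959]
eef_rot: [-1.864, -2.528, -0.0]
ft_force: [0.1, -0.4, -1.9]
finger_gap: 0.0596
```

```bash
python3 - <<'E'
from h import *
plan([.492,.104,.0415])
p,d=manip.snapshot("scene");print(manip.observe()["ft_force"],manip.observe()["tau"])
cv2.imwrite("pics/scene2c.png",cv2.resize(p[150:350,300:560,::-1],None,fx=3,fy=3))
E
```

```text
t 6.2 pos [0.4912 0.1038 0.0959] jaw deg 17.19 toolz [ 0.  0. -1.] q [-0.7   0.08  0.46  1.95 -0.04  1.11  0.08] F [ 0.07 -0.44 -1.94] gap 0.059610375841786564
need spin (about tool z) rad 0.0033 travel cm in current axes [-0.01  0.09  5.44]
after-spin axes travel [-0.01  0.09  5.44]
[ 0.99715521 -0.23083883 -2.07393554] [ 2.40059371e-04 -3.04393172e+01  1.16065051e+00 -2.93974650e+01
 -5.51799196e-02  4.42428037e-02  4.07485015e-05]
```

View pics/scene2c.png

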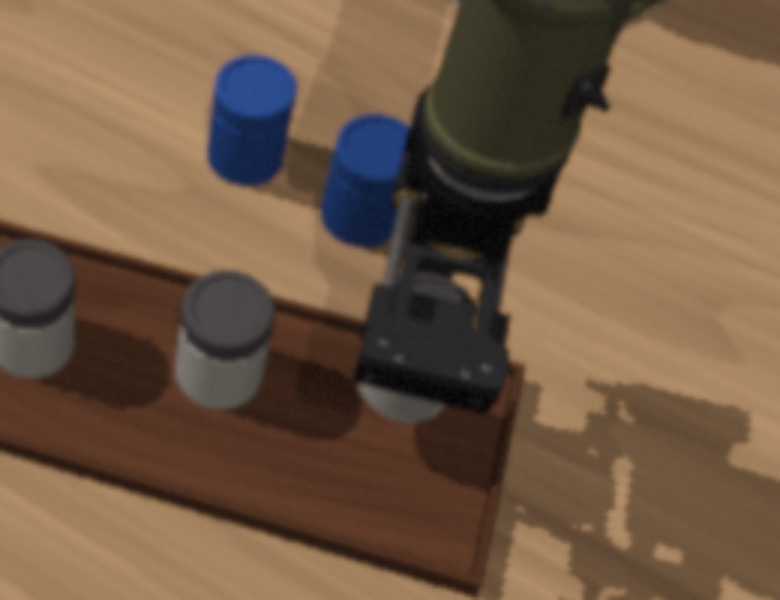

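The left tin is clearly off the tray in the jaws, around crop (405,395). The force reading is noisy, so I'll average several.

```bash
cat >>h.py <<'E'
def weigh(k=12):
    F=[];T=[]
    for _ in range(k):
        manip.snapshot("top");s=manip.observe();F.append(s["ft_force"]);T.append(s["tau"])
    F=np.array(F);T=np.array(T)
    print("F",F.mean(0).round(3),"sd",F.std(0).round(3),"fz",F[:,2].round(2),"tau",T.mean(0).round(3),"t",s["clock"],s["eef_pos"].round(4),s["qvel"].round(3))
E
python3 -c "
from h import *
weigh()"
```

```text
F [ 0.163 -0.203 -1.535] sd [0.568 0.29  0.675] fz [-0.57 -1.42 -0.87 -2.32 -2.42 -3.01 -1.39 -1.08 -1.36 -1.31 -1.09 -1.59] tau [  0.    -30.454   1.161 -29.408  -0.055   0.044   0.   ] t 6.85 [0.4912 0.1038 0.096 ] [ 0.     0.001 -0.001 -0.001 -0.003 -0.001 -0.001]
```

Call:
arm_command(travel=[[0,0,0.5],[0,0,1],[0,0,1],[0,0,1],[0,0,0.8],[0,0,0.6],[0,0,0.3],[0,0,0.2],[0,0,0.1],[0,0,0]], spin=[0,0,0,0,0,0,0,0,0,0])

```text
clock: 7.85
eef_pos: [0.4915, 0.1039, 0.0412]
eef_rot: [1.864, 2.528, 0.001]
ft_force: [0.6, -0.0, -2.4]
finger_gap: 0.0595
```

Call:
arm_command(travel=[[0,0,0],[0,0,0],[0,0,0]], spin=[0,0,0])

```text
clock: 8.15
eef_pos: [0.4913, 0.1039, 0.0412]
eef_rot: [1.864, 2.528, 0.001]
ft_force: [-0.3, 1.0, -1.1]
finger_gap: 0.0593
```

Call:
arm_command(travel=[[0,0,0],[0,0,0],[0,0,0],[0,0,0],[0,0,0],[0,0,0]], spin=[0,0,0,0,0,0], claw=8.7)

```text
clock: 8.75
eef_pos: [0.4912, 0.1038, 0.041]
eef_rot: [1.865, 2.528, 0.0]
ft_force: [0.2, -0.3, -0.0]
finger_gap: 0.0864
```

Call:
arm_command(travel=[[0,0,-0.5],[0,0,-1.5],[0,0,-2],[0,0,-2],[0,0,-2],[0,0,-0.5],[0,0,0],[0,0,0]], spin=[0,0,0,0,0,0,0,0])

```text
clock: 9.55
eef_pos: [0.4906, 0.1036, 0.1251]
eef_rot: [-1.864, -2.528, 0.001]
ft_force: [0.0, -0.8, 0.4]
finger_gap: 0.0869
```

```bash
python3 - <<'E'
from h import *
weigh(4)
plan([.522,-.011,.0415])
E
```

```text
F [-0.388  0.068  0.509] sd [0.513 0.262 0.63 ] fz [ 0.11  1.48  0.62 -0.18] tau [ 1.1000e-02 -2.9018e+01  7.3000e-01 -2.9603e+01 -5.5000e-02  4.1000e-02
  1.0000e-03] t 9.75 [0.4905 0.1036 0.125 ] [-0.    -0.001 -0.    -0.005  0.001  0.001 -0.001]
t 9.75 pos [0.4905 0.1036 0.125 ] jaw deg 17.19 toolz [-1.5e-03 -7.0e-04 -1.0e+00] q [-0.7   0.05  0.46  1.92 -0.02  1.18  0.06] F [ 0.14 -0.19 -0.18] gap 0.08657028004082244
need spin (about tool z) rad 0.0033 travel cm in current axes [-11.88  -0.37   8.35]
after-spin axes travel [-11.88  -0.33   8.35]
```

Call:
arm_command(travel=[[-1.5,0,0],[-3,0,0],[-3,-0.1,0],[-3,-0.1,0],[-1.4,-0.1,0],[0,0,0],[0,0,0],[0,0,0]], spin=[0,0,0,0,0,0,0,0])

```text
clock: 10.55
eef_pos: [0.5231, -0.0092, 0.1257]
eef_rot: [-1.861, -2.53, -0.0]
ft_force: [-0.1, 0.1, 0.6]
finger_gap: 0.087
```

```bash
python3 - <<'E'
from h import *
plan([.522,-.011,.0415])
p,d=manip.snapshot("scene")
cv2.imwrite("pics/scene3c.png",cv2.resize(p[150:350,270:530,::-1],None,fx=3,fy=3))
E
```

```text
t 10.55 pos [ 0.5231 -0.0092  0.1257] jaw deg 17.31 toolz [-7.e-04  6.e-04 -1.e+00] q [-0.56  0.1   0.57  1.87 -0.06  1.18  0.33] F [-0.13  0.09  0.58] gap 0.08697449083562775
need spin (about tool z) rad 0.0053 travel cm in current axes [-0.15 -0.16  8.42]
after-spin axes travel [-0.15 -0.16  8.42]
```

View pics/scene3c.png

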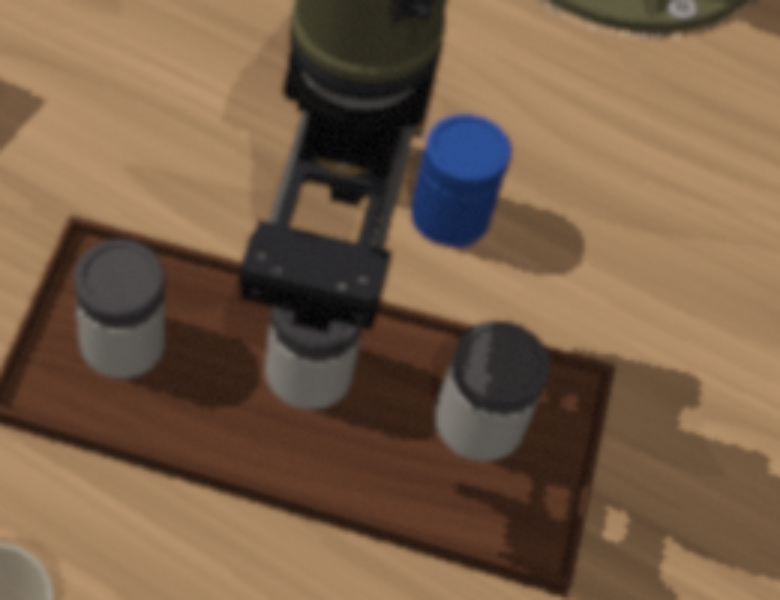

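The left tin is back upright on the tray at crop (490,390), and the jaws are over the middle tin at (315,300). I'll descend and grip it.

Call:
arm_command(travel=[[-0.1,-0.1,1],[0,0,1.5],[0,0,1.5],[0,0,1.5],[0,0,1.5],[0,0,1],[0,0,0.4],[0,0,0],[0,0,0]], spin=[0,0,0,0,0,0,0,0,0])

```text
clock: 11.5
eef_pos: [0.5233, -0.012, 0.0424]
eef_rot: [1.864, 2.528, 0.001]
ft_force: [0.3, 0.5, -0.1]
finger_gap: 0.0868
```

Call:
arm_command(travel=[[0,0,0],[0,0,0],[0,0,0],[0,0,0],[0,0,0],[0,0,0],[0,0,0],[0,0,0]], spin=[0,0,0,0,0,0,0,0], claw=4.5)

```text
clock: 12.3
eef_pos: [0.5221, -0.0123, 0.0421]
eef_rot: [-1.864, -2.527, 0.001]
ft_force: [-4.2, -1.4, 5.5]
finger_gap: 0.0594
```

Call:
arm_command(travel=[[0,0,-0.3],[0,0,-0.7],[0,0,-1],[0,0,-1],[0,0,-1],[0,0,-1],[0,0,-0.5],[0,0,0],[0,0,0],[0,0,0]], spin=[0,0,0,0,0,0,0,0,0,0])

```text
clock: 13.3
eef_pos: [0.5223, -0.012, 0.0964]
eef_rot: [-1.864, -2.528, 0.001]
ft_force: [-0.3, -0.0, -4.2]
finger_gap: 0.0595
```

```bash
python3 - <<'E'
from h import *
weigh(14)
plan([.522,-.011,.0415])
E
```

```text
F [ 0.162  0.066 -4.607] sd [0.708 0.476 0.467] fz [-5.12 -4.04 -4.26 -4.49 -4.54 -5.05 -4.61 -4.68 -3.76 -4.34 -5.19 -5.57
 -4.46 -4.37] tau [-1.0000e-03 -3.2795e+01  2.4370e+00 -3.0793e+01 -4.4000e-02  6.8000e-02
  0.0000e+00] t 14.0 [ 0.5228 -0.012   0.097 ] [ 0.001  0.002  0.     0.002 -0.     0.    -0.   ]
t 14.0 pos [ 0.5228 -0.012   0.097 ] jaw deg 17.19 toolz [ 1.e-04  1.e-04 -1.e+00] q [-0.56  0.13  0.57  1.91 -0.08  1.12  0.34] F [ 1.13 -0.61 -4.37] gap 0.059188031878160886
need spin (about tool z) rad 0.0033 travel cm in current axes [ 0.12 -0.05  5.55]
after-spin axes travel [ 0.12 -0.05  5.55]
```

Call:
arm_command(travel=[[0,0,0.5],[0,0,1],[0,0,1],[0,0,1],[0,0,0.8],[0,0,0.6],[0,0,0.3],[0,0,0.2],[0,0,0.1],[0,0,0]], spin=[0,0,0,0,0,0,0,0,0,0])

```text
clock: 15.0
eef_pos: [0.5232, -0.012, 0.0423]
eef_rot: [1.864, 2.528, 0.001]
ft_force: [-0.1, -0.8, -5.0]
finger_gap: 0.0597
```

Call:
arm_command(travel=[[0,0,0],[0,0,0],[0,0,0]], spin=[0,0,0])

```text
clock: 15.3
eef_pos: [0.523, -0.0119, 0.0422]
eef_rot: [1.864, 2.528, 0.001]
ft_force: [0.3, 0.4, -4.4]
finger_gap: 0.0595
```

Call:
arm_command(travel=[[0,0,0],[0,0,0],[0,0,0],[0,0,0],[0,0,0],[0,0,0]], spin=[0,0,0,0,0,0], claw=8.7)

```text
clock: 15.9
eef_pos: [0.5229, -0.012, 0.0421]
eef_rot: [1.864, 2.528, 0.0]
ft_force: [-0.1, -0.9, 0.8]
finger_gap: 0.0863
```

Call:
arm_command(travel=[[0,0,-0.5],[0,0,-1.5],[0,0,-2],[0,0,-2],[0,0,-2],[0,0,-0.5],[0,0,0],[0,0,0]], spin=[0,0,0,0,0,0,0,0])

```text
clock: 16.7
eef_pos: [0.5222, -0.012, 0.1261]
eef_rot: [-1.864, -2.528, 0.001]
ft_force: [-0.3, -0.8, -0.9]
finger_gap: 0.087
```

```bash
python3 - <<'E'
from h import *
plan([.573,-.132,.0415])
E
```

```text
t 16.7 pos [ 0.5222 -0.012   0.1261] jaw deg 17.2 toolz [-0.0012 -0.     -1.    ] q [-0.56  0.1   0.57  1.88 -0.06  1.18  0.33] F [-0.29 -0.79 -0.95] gap 0.08703890112461488
need spin (about tool z) rad 0.0034 travel cm in current axes [-12.97   1.31   8.46]
after-spin axes travel [-12.97   1.36   8.46]
```

Call:
arm_command(travel=[[-1.5,0.1,0],[-3,0.3,0],[-3,0.3,0],[-3,0.3,0],[-2,0.3,0],[-0.5,0,0],[0,0,0],[0,0,0],[0,0,0]], spin=[0,0,0,0,0,0,0,0,0])

```text
clock: 17.6
eef_pos: [0.5733, -0.1307, 0.1266]
eef_rot: [-1.861, -2.529, -0.001]
ft_force: [1.0, 0.5, 0.6]
finger_gap: 0.087
```

```bash
python3 - <<'E'
from h import *
plan([.573,-.132,.0415])
p,d=manip.snapshot("scene")
cv2.imwrite("pics/scene4c.png",cv2.resize(p[150:350,230:490,::-1],None,fx=3,fy=3))
E
```

```text
t 17.6 pos [ 0.5733 -0.1307  0.1266] jaw deg 17.3 toolz [-6.0e-04  1.1e-03 -1.0e+00] q [-0.38  0.27  0.65  1.72 -0.17  1.21  0.62] F [0.97 0.54 0.59] gap 0.08703859237311419
need spin (about tool z) rad 0.0053 travel cm in current axes [-0.13 -0.07  8.51]
after-spin axes travel [-0.13 -0.07  8.51]
```

View pics/scene4c.png

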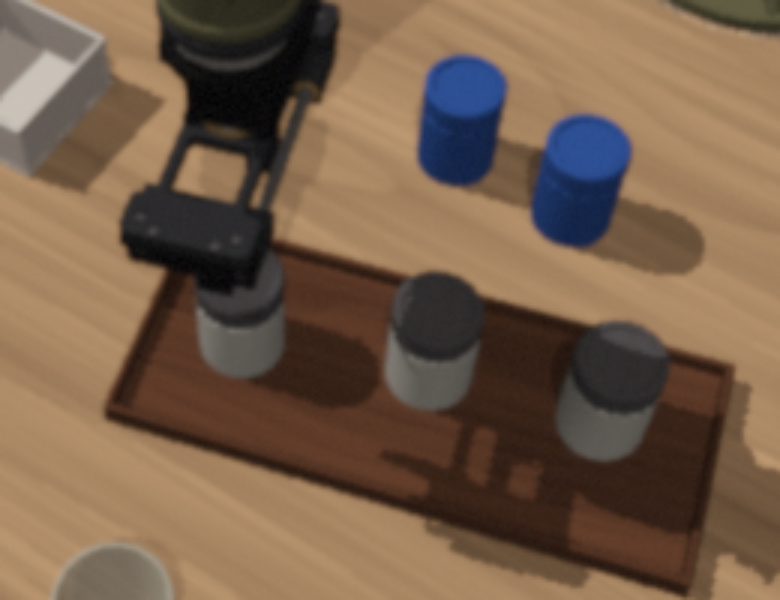

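The left tin (crop 612,390) and middle tin (435,340) both stand upright on the tray, and the jaws are above the right tin (240,300). I'll descend.

Call:
arm_command(travel=[[0,-0.1,1],[0,0,1.5],[0,0,1.5],[0,0,1.5],[0,0,1.5],[0,0,1],[0,0,0.5],[0,0,0],[0,0,0]], spin=[0,0,0,0,0,0,0,0,0])

```text
clock: 18.55
eef_pos: [0.5731, -0.1329, 0.0424]
eef_rot: [1.864, 2.528, 0.001]
ft_force: [0.2, 0.1, -0.0]
finger_gap: 0.0868
```

Call:
arm_command(travel=[[0,0,0],[0,0,0],[0,0,0],[0,0,0],[0,0,0],[0,0,0],[0,0,0],[0,0,0]], spin=[0,0,0,0,0,0,0,0], claw=4.5)

```text
clock: 19.35
eef_pos: [0.5727, -0.1327, 0.0422]
eef_rot: [1.865, 2.528, 0.0]
ft_force: [-1.2, 0.5, 1.7]
finger_gap: 0.0597
```

Call:
arm_command(travel=[[0,0,-0.3],[0,0,-0.7],[0,0,-1],[0,0,-1],[0,0,-1],[0,0,-1],[0,0,-0.5],[0,0,0],[0,0,0],[0,0,0]], spin=[0,0,0,0,0,0,0,0,0,0])

```text
clock: 20.35
eef_pos: [0.5722, -0.1325, 0.0964]
eef_rot: [-1.864, -2.528, 0.001]
ft_force: [-1.0, -0.6, -2.9]
finger_gap: 0.0595
```

```bash
python3 - <<'E'
from h import *
weigh(14)
plan([.573,-.132,.0415])
p,d=manip.snapshot("scene")
cv2.imwrite("pics/scene5c.png",cv2.resize(p[150:350,230:490,::-1],None,fx=3,fy=3))
E
```

```text
F [ 0.102 -0.458 -1.949] sd [0.447 0.273 0.396] fz [-1.85 -2.14 -1.47 -2.49 -2.51 -1.55 -1.55 -1.9  -2.51 -1.91 -2.22 -1.31
 -1.64 -2.25] tau [-2.0000e-03 -3.9211e+01  5.9610e+00 -2.9616e+01 -2.2000e-02  7.9000e-02
  0.0000e+00] t 21.05 [ 0.5727 -0.1327  0.097 ] [-0.001  0.001  0.001  0.003 -0.001 -0.    -0.   ]
t 21.05 pos [ 0.5727 -0.1327  0.097 ] jaw deg 17.19 toolz [ 1.e-04  1.e-04 -1.e+00] q [-0.37  0.3   0.65  1.76 -0.19  1.15  0.64] F [ 0.32 -0.5  -2.25] gap 0.05917390487330965
need spin (about tool z) rad 0.0033 travel cm in current axes [0.05 0.05 5.55]
after-spin axes travel [0.05 0.05 5.55]
```

View pics/scene5c.png

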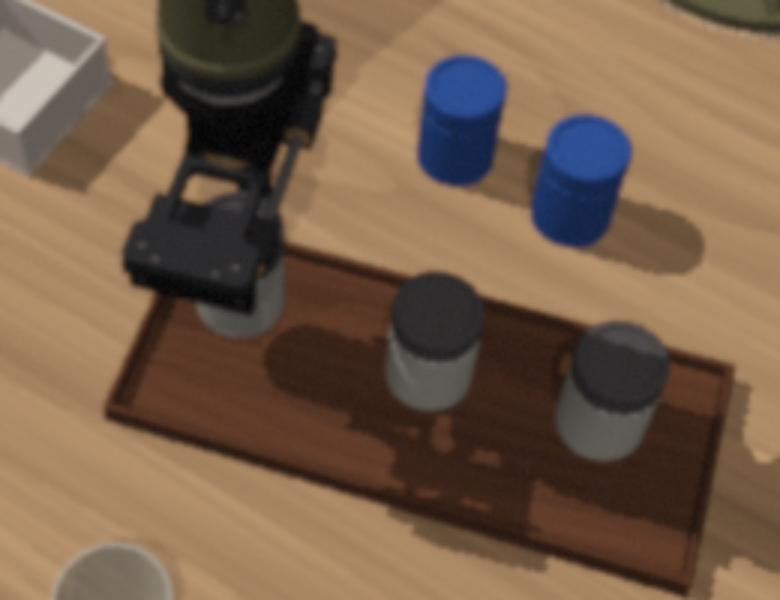

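The right tin is lifted (crop 240,300) and pulls 1.9 N, against 4.6 N for the middle and 1.5 N for the left. The middle one is the heaviest, so I'll set the right tin down and go back to it.

Call:
arm_command(travel=[[0,0,0.5],[0,0,1],[0,0,1],[0,0,1],[0,0,0.8],[0,0,0.6],[0,0,0.3],[0,0,0.2],[0,0,0.1],[0,0,0]], spin=[0,0,0,0,0,0,0,0,0,0])

```text
clock: 22.1
eef_pos: [0.573, -0.1328, 0.0423]
eef_rot: [1.864, 2.528, 0.001]
ft_force: [0.6, 0.3, -2.2]
finger_gap: 0.0593
```

Call:
arm_command(travel=[[0,0,0],[0,0,0],[0,0,0]], spin=[0,0,0])

```text
clock: 22.4
eef_pos: [0.5729, -0.1327, 0.0422]
eef_rot: [1.864, 2.528, 0.001]
ft_force: [-0.9, 0.8, -1.4]
finger_gap: 0.0595
```

Call:
arm_command(travel=[[0,0,0],[0,0,0],[0,0,0],[0,0,0],[0,0,0],[0,0,0]], spin=[0,0,0,0,0,0], claw=8.7)

```text
clock: 23.0
eef_pos: [0.5727, -0.1327, 0.042]
eef_rot: [1.864, 2.528, 0.0]
ft_force: [-0.1, 0.5, 1.0]
finger_gap: 0.0867
```

Call:
arm_command(travel=[[0,0,-0.5],[0,0,-1.5],[0,0,-2],[0,0,-2],[0,0,-2],[0,0,-0.5],[0,0,0],[0,0,0]], spin=[0,0,0,0,0,0,0,0])

```text
clock: 23.8
eef_pos: [0.5723, -0.1324, 0.1265]
eef_rot: [-1.864, -2.528, 0.0]
ft_force: [0.2, -0.7, -0.7]
finger_gap: 0.0873
```

```bash
python3 - <<'E'
from h import *
plan([.5228,-.012,.0415])
E
```

```text
t 23.8 pos [ 0.5723 -0.1324  0.1265] jaw deg 17.2 toolz [-7.e-04  3.e-04 -1.e+00] q [-0.38  0.27  0.66  1.72 -0.17  1.21  0.62] F [ 0.22 -0.67 -0.68] gap 0.0872523384148056
need spin (about tool z) rad 0.0034 travel cm in current axes [12.96 -1.16  8.5 ]
after-spin axes travel [12.96 -1.2   8.5 ]
```

Call:
arm_command(travel=[[1.5,-0.1,0],[3,-0.3,0],[3,-0.3,0],[3,-0.3,0],[2,-0.2,0],[0.5,0,0],[0,0,0],[0,0,0],[0,0,0]], spin=[0,0,0,0,0,0,0,0,0])

```text
clock: 24.7
eef_pos: [0.5231, -0.0137, 0.1268]
eef_rot: [1.867, 2.526, -0.001]
ft_force: [0.3, -0.2, 0.1]
finger_gap: 0.0868
```

```bash
python3 - <<'E'
from h import *
plan([.5228,-.012,.0415])
p,d=manip.snapshot("scene")
cv2.imwrite("pics/scene6c.png",cv2.resize(p[150:350,230:490,::-1],None,fx=3,fy=3))
E
```

```text
t 24.7 pos [ 0.5231 -0.0137  0.1268] jaw deg 17.06 toolz [-0.e+00 -8.e-04 -1.e+00] q [-0.58  0.1   0.59  1.87 -0.06  1.18  0.33] F [ 0.26 -0.25  0.14] gap 0.08679974968460785
need spin (about tool z) rad 0.001 travel cm in current axes [0.18 0.03 8.53]
after-spin axes travel [0.18 0.03 8.53]
```

View pics/scene6c.png

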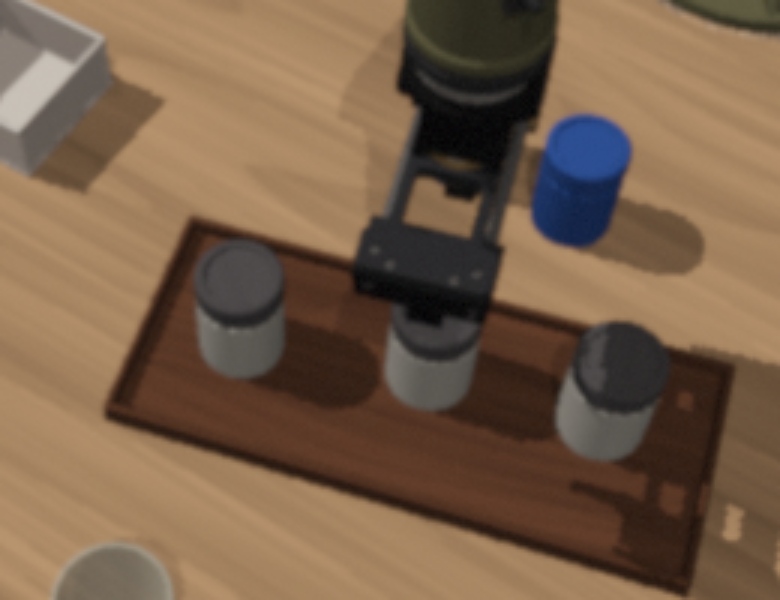

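All three tins stand upright, and the jaws are over the middle one at crop (430,300). Next I'll grip it and lift it about 16 cm.

Call:
arm_command(travel=[[0.1,0,1],[0,0,1.5],[0,0,1.5],[0,0,1.5],[0,0,1.5],[0,0,1],[0,0,0.5],[0,0,0],[0,0,0]], spin=[0,0,0,0,0,0,0,0,0])

```text
clock: 25.65
eef_pos: [0.5229, -0.0112, 0.0423]
eef_rot: [1.864, 2.528, 0.001]
ft_force: [-0.1, 0.1, 0.9]
finger_gap: 0.0872
```

Call:
arm_command(travel=[[0,0,0],[0,0,0],[0,0,0],[0,0,0],[0,0,0],[0,0,0],[0,0,0],[0,0,0]], spin=[0,0,0,0,0,0,0,0], claw=4.5)

```text
clock: 26.45
eef_pos: [0.5224, -0.0111, 0.0421]
eef_rot: [-1.864, -2.528, -0.0]
ft_force: [-1.8, -0.0, 4.0]
finger_gap: 0.0593
```

Call:
arm_command(travel=[[0,0,-0.3],[0,0,-0.7],[0,0,-1.2],[0,0,-1.8],[0,0,-2],[0,0,-2],[0,0,-2],[0,0,-2],[0,0,-2],[0,0,-1]], spin=[0,0,0,0,0,0,0,0,0,0])

```text
clock: 27.45
eef_pos: [0.5234, -0.0113, 0.1944]
eef_rot: [1.864, 2.526, 0.004]
ft_force: [0.4, 0.3, -4.9]
finger_gap: 0.0593
```

Call:
arm_command(travel=[[0,0,-0.7],[0,0,-0.3],[0,0,0],[0,0,0],[0,0,0],[0,0,0],[0,0,0],[0,0,0],[0,0,0],[0,0,0]], spin=[0,0,0,0,0,0,0,0,0,0])

```text
clock: 28.45
eef_pos: [0.5225, -0.0111, 0.202]
eef_rot: [1.864, 2.528, 0.0]
ft_force: [0.4, 0.7, -4.6]
finger_gap: 0.059
```

```bash
python3 - <<'E'
from h import *
weigh(8)
plan([.5228,-.012,.0415])
p,d=manip.snapshot("scene")
cv2.imwrite("pics/scene7.png",p[:,:,::-1])
E
```

```text
F [-0.016  0.129 -4.916] sd [0.277 0.47  0.423] fz [-5.1  -5.06 -5.39 -4.86 -5.23 -4.4  -4.08 -5.21] tau [  0.    -29.432   0.747 -33.334  -0.047   0.059   0.   ] t 28.85 [ 0.5225 -0.011   0.202 ] [ 0.001 -0.003 -0.     0.002  0.001  0.002 -0.001]
t 28.85 pos [ 0.5225 -0.011   0.202 ] jaw deg 17.19 toolz [ 1.e-04  0.e+00 -1.e+00] q [-0.59  0.04  0.58  1.78 -0.02  1.33  0.29] F [ 0.24  0.86 -5.21] gap 0.059381590621433014
need spin (about tool z) rad 0.0034 travel cm in current axes [-0.1  -0.   16.05]
after-spin axes travel [-0.1  -0.   16.05]
```

View pics/scene7.png

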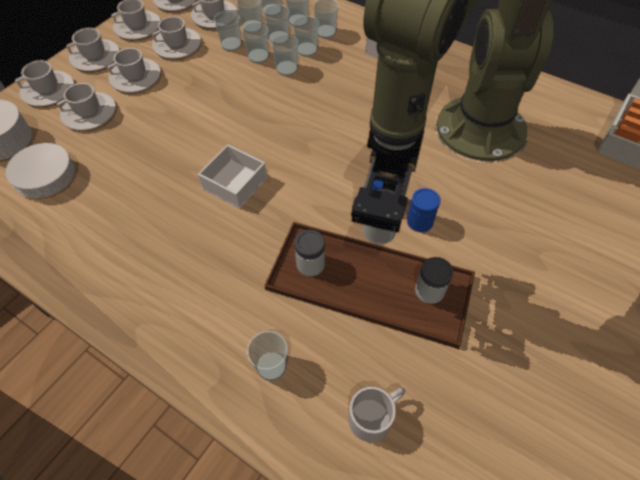

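The middle tin is held upright around (380,230), and the other two stand on the tray at (311,255) and (434,280). The cup, glass and bin are where they were. The arm is still, so I'll hand in.

```bash
python3 -c "
from rig import manip
print(manip.sign_off())"
```

```text
the job is handed in; nothing more can be done
None
```

The middle tin is the heaviest, and I handed in with it held upright and still in the gripper, about 16 cm clear of the tray floor. I lifted the tins in order from left to right, each about 5.5 cm, and set each one back upright before the next.

| Tin | Averaged pull while lifted | Approximate mass |
|---|---|---|
| Left | 1.5 N | 155 g |
| Middle | 4.6 N (4.9 N on the final lift) | 470–500 g |
| Right | 1.9 N | 200 g |

**Last checks:** the arm was still and the tool vertical, with a finger opening of 59.4 mm and a clock of 28.9 s. The last picture shows the other two tins standing on the tray, and the cup, glass and bin where they were.

**Disagreements:** none of the checks failed. The force readings were noisy, about 0.5 N from one reading to the next, but that is far smaller than the gap between the middle tin and the others. The two cameras differed by about 2–4 mm on the tin positions, so I used their average. When I released the middle and right tins after weighing, the gripper was still carrying most of the weight, so they may have dropped a fraction of a millimetre.

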